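# Close and bolt the lead-lined pot chest

## Task

Close the lead-lined chest on the bench, which holds the lead pots: fold down the left lid leaf first, then the right leaf, whose lip laps over the left one, so that both lie flat, and then push the bolt fully home through its keeper. Nothing needs gripping or lifting: just push with the fingertips, not with the arm, and leave the pots and the things on the bench where they stand.

Things in the scene. Friction and masses are not known exactly. Their poses are not given: they have to be found in the camera images.
- chest: Heavy grey lead-lined steel box, fixed: 200 (its x) x 184 (its y) x 120 mm high, open on top, six cells inside, a folded wire handle 11 mm out on the front and back walls. Origin: centre of its underside, on the bench top. x points away from the robot, y to the left (turned up to 0.42 rad), z up. Two lid leaves, 12 mm thick and 200 mm long, are hinged on top of its left and right walls.
- left_hinge (a point): Middle of the left leaf's hinge axis: on the chest at y = +94 mm, z = 120 mm; the axis runs along the chest's x. Both hinges are stiff: a leaf stays at any angle it is left at and takes about 0.4 N m to turn (5 to 10 N at the fingertips, 60 mm from the hinge). When shut the leaves' top faces lie 13 mm above the hinge axes.
- right_hinge (a point): Middle of the right leaf's hinge axis: on the chest at y = -94 mm, z = 120 mm; the axis runs along the chest's x. Same stiffness as the left hinge.
- plain_leaf (a joint): Angle of the left leaf, rad: 0 = shut, flat; pi/2 = upright on the left wall; more = leaning out to the left (at most 1.9). 76 mm wide from the hinge at full thickness, then a 15 mm half-thick ledge at its underside. Its top face looks outward to the left when it stands up; on it, 66 mm from the hinge at mid-length, stands the bolt's keeper, a steel staple 22 mm wide and 18 mm high.
- plain_leaf_pad (a point): A bare spot on the left leaf's outer (top) face for the fingertips to push: 60 mm from the hinge axis, 55 mm from the middle of the length toward the robot.
- lip_leaf (a joint): Angle of the right leaf, rad: 0 = shut, flat; pi/2 = upright on the right wall; more = leaning out to the right (at most 1.9). 95 mm wide from the hinge at full thickness, then a 15 mm half-thick lip at its upper side, which laps over the left leaf's ledge: shut first, it keeps the left leaf from going down. The bolt sits on its outer (top) face at mid-length (plate 34 mm wide along the length).
- lip_leaf_pad (a point): A bare spot on the right leaf's outer (top) face for the fingertips to push: 60 mm from the hinge axis, 55 mm from the middle of the length toward the robot.
- bolt (a joint): Travel of the bolt, m: 0 = drawn back, 0.030 = fully home through the keeper. Steel rod, 8 mm, in two guides on the right leaf, sliding across it toward the left leaf (chest +y when shut), axis 8.5 mm above the leaf's face. Takes about 2 N and stays where it is left. With the leaves not both flat it misses or strikes the keeper.
- bolt_handle (a point): Middle of the bolt's handle, an upright steel stub of 12 mm diameter at the rod's rear end, from 4.5 to 28.5 mm above the leaf's face (this point: 16.5 mm), 32 mm from the right hinge axis when drawn back. Push it from its right-hand side, where the face is bare for 25 mm.
- lead_pot_a: Dark lead pot, 45 mm diameter, 100 mm high, standing in a cell of the chest; origin at its underside. To be left alone.
- lead_pot_b: Dark lead pot, 45 mm diameter, 98 mm high, standing in a cell of the chest; origin at its underside. To be left alone.
- lead_pot_c: Dark lead pot, 45 mm diameter, 100 mm high, standing in a cell of the chest; origin at its underside. To be left alone.
- vial_a: Capped glass vial, 41 mm diameter, 75 mm high, standing on the bench left of the chest; origin at its underside. To be left alone.
- vial_b: Capped glass vial, 41 mm diameter, 75 mm high, standing on the bench left of the chest; origin at its underside. To be left alone.
- tape: Roll of label tape, 69 mm diameter, 18 mm high, lying right of the chest; origin at its underside. To be left alone.
- tweezers: Steel forceps, 156 mm long, 9 mm high, lying left of the chest; origin at its underside. To be left alone.

How it is judged:
By the outcome, as a careful person would: the job done as asked, in the order asked, and still so for the second after the job is handed in, with the robot touching nothing.
It also fails if it takes over 59 s, if anything falls off the work surface, if the arm or the gripper's body presses on something with over 40 N, if the wrist force passes 120 N, or if a joint passes its speed limit or range.

## Robot

A 6-joint arm with a two-finger parallel gripper is mounted at the origin on a cart in front of the work surface, level with it; the furniture and walls round the work are solid. World frame = base frame: x ahead of the robot, y to its left, z up, the work surface at z = 0. Lengths are in m, angles in degrees, forces in N, time in s.
With the tool pointing down it reaches from about 0.25 to 0.725 m from the base axis. Payload 9.7 kg.
Tool frame: the origin (TCP) lies between the finger pads; the fingertips stand 19 mm ahead of it and the grasp point (between the pads) is the TCP; x points along the fingers, y is the direction in which the jaws open and shut, and the axes are right-handed (so a half turn about x gives the same grasp; the last joint's range is limited). The gripper opens to 85 mm and grips with 20 to 120 N. Pads are 22 mm wide; open, the fingers measure 114 mm over their backs; the gripper's body (76 mm by 85 mm) begins 54 mm behind the grasp point. The pads swing forward as they close: fully open they stand 13 mm farther back than shut.
Start: joints at [63.713, 4.979, 10.078, 95.1, 0, 90], TCP at [0.244, 0.493, 0.25] pointing down, gripper open.
Joint ranges: [-179.16, 179.16], [-48.56, 103.87], [-65.8, 70.77], [-126.05, 130.52], [-82.76, 87.17], [-180, 180]. Speed limits (degrees/s): [127.2, 127.2, 147.25, 180, 180, 180].

## Interface

Orientations are given as [roll, pitch, yaw] about the fixed x, y, z axes, in that order (R = Rz(yaw) Ry(pitch) Rx(roll)).
In Python, from workcell import bot gives the robot as it stands. The module is installed in compiled form; this text tells all that it offers.
- The arm moves only by the shell command python3 -m handwheel 'ROWS' [FORCE]. ROWS is JSON, a list of rows, each a list of 7 numbers: the turn, a rotation vector about the tool's x, y, z in degrees, then the shift along the tool's x, y, z in m, then the closure, from -1 (fully open) to 1 (shut), so that 0 is half open. In form: [[ax, ay, az, dx, dy, dz, fingers], ...]. A call has 1 to 20 rows; each row is the pose to reach, as a shift and turn from the pose commanded when the call began, along the tool's axes at that moment; what a row does not reach only later rows make up. A row lasts 1/8 s, in which the tool goes at most 62.5 mm and 10.7 degrees, less where a joint would pass 70% of its speed; a pose out of reach is approached as far as the arm can. A call with a gripper value outside its range is refused whole. The fingers move at their own pace and stop on an object; FORCE is the grip in N (left out, the last holds). Time passes only in rows, so rows that repeat a pose let the fingers close. It gives the time, the measured TCP pose, the force and the opening at its end, in the units of the state.
- bot.get_obs(): the state, without advancing time (a new reading comes with each control period).
- bot.camera(name): name is "scene" or "side" or "wrist"; returns a dict with "frame" (420x560x3 uint8, red, green, blue), "fx", "fy", "cx", "cy" (pixels), "R" (3x3) and "t" (3): a world point X has camera coordinates R X + t; the wrist camera has in their place "tool_from_camera" (4x4, takes a point from camera to tool coordinates, whose origin is the TCP and whose axes are the tool frame's). Camera axes: x right, y down, z forward; pixel columns grow to the right and rows downward; lengths in m; the calibration is good to about 2 mm. A picture is of the moment at which its call begins: read the wrist's pose just before it. There is no depth.
- bot.job_done(): hands the job in, once; it reports no verdict.
Trained networks look in a picture, given as the dict that the camera call returned (one of the last four; its "shot" number tells which), for a name from the list of things; names that differ only in an ending like _2 or _b are one class to them, and where a whole thing is asked for, a point or a joint stands for the part that bears it (a point fixed in the world has none). Each returns a list of dicts, best first, with "conf" (0 to 1); they miss things now and then, are a little off and sometimes report something else, mostly with a low value. They report only what shows in the picture. A call takes as long as a camera call.
- bot.look_for(name, picture): "bbox" ([left, top, width, height] as shares, 0 to 1, of the picture: columns of its width, rows of its height, round what is visible of it).
- bot.tip_of(name, picture): "centre" ([column, row] as shares, 0 to 1, of the picture: columns of its width, rows of its height: a listed point, or the origin of a listed thing).
The state is a dict: "time": time; "q": joint angles; "qd": joint speeds; "joint_efforts": joint torques, N m; "ee_pos": TCP position; "tcp_rot": TCP orientation; "wrist_force": force on the tool from outside, world axes, zero at the start; "torque": the same for the moment, N m; "opening": finger opening in m.
Only numpy, scipy, OpenCV 4.12 (cv2) and the standard library are available. Lean on these libraries where they do the work, as an engineer would, in place of code of your own. Each camera call takes 0.05 s, during which the arm holds its last target.

## Working session

There is one attempt and no reset: what is moved stays moved. The work goes in short steps, Python scripts to look and compute and a shell command to move; the robot and the scene stay as the last step left them, time stands still between calls to the robot, and variables do not carry over. Pictures are saved under pics/ and viewed, and the job is handed in when it is done.

```bash
mkdir -p pics; cat > h.py <<'E'
import numpy as np, cv2
from workcell import bot
def snap(n,f):
    c=bot.camera(n); cv2.imwrite(f'pics/{f}.png',cv2.cvtColor(c['frame'],cv2.COLOR_RGB2BGR)); return c
E
python3 - <<'E'
from h import *
o=bot.get_obs()
for k in('time','q','ee_pos','tcp_rot','wrist_force','opening'):print(k,np.round(o[k],4))
names=['chest','left_hinge','right_hinge','plain_leaf_pad','lip_leaf_pad','bolt_handle','lead_pot_a','vial_a','tape','tweezers']
for n in('scene','side'):
    c=snap(n,n+'0'); print(n,c['fx'],c['cx'],c['cy'],np.round(c['R'],3).tolist(),np.round(c['t'],3).tolist())
    for m in names:
        print(m,[(np.round(np.array(r['centre'])*[560,420],1).tolist(),round(r['conf'],2)) for r in bot.tip_of(m,c)[:3]])
E
```

```text
time 0.0
q [6.37136e+01 5.01310e+00 1.00349e+01 9.51002e+01 8.00000e-04 9.00013e+01]
ee_pos [0.2435 0.4929 0.2496]
tcp_rot [ -90.5636   89.9216 -116.8513]
wrist_force [-1.2384  0.5123  0.1386]
opening 0.0854
scene 430.8352015729905 273.7067180627576 202.60013809976695 [[0.687, -0.727, -0.018], [-0.558, -0.511, -0.654], [0.466, 0.459, -0.756]] [-0.351, 0.374, 0.714]
chest [([337.3, 249.4], 0.72), ([316.7, 273.9], 0.57)]
left_hinge [([296.7, 208.9], 0.95)]
right_hinge [([345.3, 281.5], 0.93)]
plain_leaf_pad [([272.3, 194.9], 0.72)]
lip_leaf_pad [([327.9, 282.2], 0.84)]
bolt_handle [([360.9, 283.6], 0.53), ([334.2, 249.1], 0.41)]
lead_pot_a [([278.7, 269.7], 0.71), ([335.9, 251.0], 0.66)]
vial_a []
tape [([363.1, 334.6], 0.87)]
tweezers []
side 528.1712690123436 277.30020763699866 213.47432564545744 [[0.06, -0.998, -0.005], [-0.829, -0.047, -0.557], [0.556, 0.037, -0.83]] [-0.043, 0.516, 0.784]
chest [([333.1, 261.8], 0.78)]
left_hinge [([288.5, 215.2], 0.73)]
right_hinge [([389.4, 247.7], 0.63)]
plain_leaf_pad [([283.4, 221.7], 0.77)]
lip_leaf_pad [([392.0, 258.2], 0.78)]
bolt_handle [([409.7, 244.4], 0.58)]
lead_pot_a [([328.5, 230.8], 0.8), ([302.7, 278.7], 0.78), ([353.6, 269.4], 0.78)]
vial_a [([277.5, 211.0], 0.62), ([272.9, 232.9], 0.59)]
tape [([404.5, 285.9], 0.85), ([232.7, 239.1], 0.18)]
tweezers [([234.5, 241.9], 0.82), ([282.4, 220.0], 0.34)]
```

View pics/scene0.png

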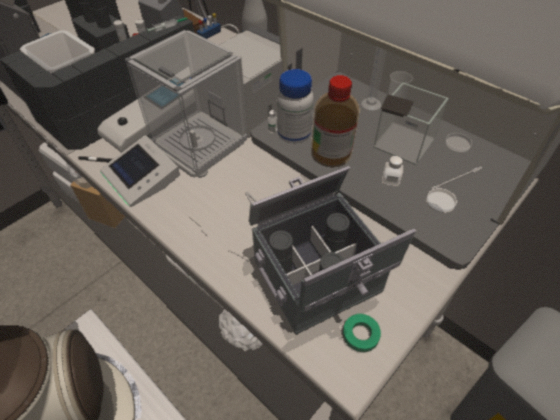

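View pics/side0.png

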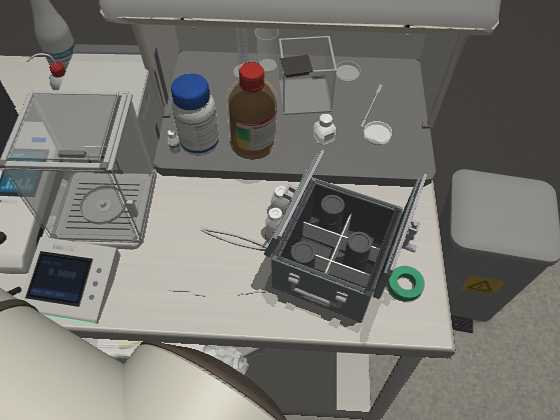

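```bash
python3 - <<'E'
from h import *
cs={n:bot.camera(n) for n in('scene','side')}
import pickle;pickle.dump(cs,open('cams.pkl','wb'))
def tri(a,b):
    P=[np.array([[c['fx'],0,c['cx']],[0,c['fy'],c['cy']],[0,0,1]])@np.c_[c['R'],c['t']] for c in cs.values()]
    X=cv2.triangulatePoints(P[0],P[1],np.array(a,float).reshape(2,1),np.array(b,float).reshape(2,1))[:,0];X=X[:3]/X[3]
    e=[]
    for p,u in zip(P,(a,b)):
        v=p@np.r_[X,1]; e.append(np.round(v[:2]/v[2]-u,1).tolist())
    return np.round(X,4),e
for n,a,b in [('chest',[337.3,249.4],[333.1,261.8]),('chest2',[316.7,273.9],[333.1,261.8]),('lh',[296.7,208.9],[288.5,215.2]),('rh',[345.3,281.5],[389.4,247.7]),('ppad',[272.3,194.9],[283.4,221.7]),('lpad',[327.9,282.2],[392,258.2]),('bh',[360.9,283.6],[409.7,244.4]),('tape',[363.1,334.6],[404.5,285.9])]:
    print(n,*tri(a,b))
for c in cs.values(): print('cam centre',-np.array(c['R']).T@c['t'])
E
```

```text
chest [ 0.5296 -0.1271  0.0247] [[-12.7, 15.1], [1.9, -13.7]]
chest2 [ 0.5076 -0.1246  0.0097] [[-0.3, 0.5], [-0.0, -0.4]]
lh [ 0.5473 -0.0324  0.1093] [[-0.2, 0.3], [0.0, -0.2]]
rh [ 0.4691 -0.2127  0.1353] [[0.8, -1.3], [0.0, 1.0]]
ppad [ 0.4806 -0.0259  0.1953] [[-1.8, 2.7], [0.1, -2.3]]
lpad [ 0.4232 -0.2064  0.1812] [[0.4, -0.7], [0.0, 0.5]]
bh [ 0.464  -0.2419  0.163 ] [[-0.4, 0.6], [-0.0, -0.4]]
tape [ 0.474  -0.2677 -0.0118] [[-0.7, 1.1], [-0.0, -0.8]]
cam centre [ 0.1166294  -0.39203406  0.77806741]
cam centre [-0.00564431 -0.04797284  0.93853935]
```

The scene view shows the open chest around (320,260), both leaves roughly upright, and the tape at (362,332). The side view shows the bolt on the right leaf's outer face at (413,237), and the vials and tweezers to the left of the chest at (278,205) and (235,240). I'll zoom in for corner picks.

```bash
python3 - <<'E'
from h import *
import pickle
cs=pickle.load(open('cams.pkl','rb'))
for n,(x0,y0,w,h) in {'scene':(235,160,190,170),'side':(250,140,190,190)}.items():
    f=cs[n]['frame'][y0:y0+h,x0:x0+w][:,:,::-1]
    f=np.clip(f.astype(float)*1.8,0,255).astype(np.uint8)
    s=4 if n=='scene' else 3
    f=cv2.resize(f,None,fx=s,fy=s,interpolation=cv2.INTER_CUBIC)
    f=f[:600]
    for k in range(0,w,20): cv2.putText(f,str(x0+k),(k*s,10),0,.35,(0,255,255),1); cv2.line(f,(k*s,12),(k*s,18),(0,255,255),1)
    for k in range(0,h,20): cv2.putText(f,str(y0+k),(0,k*s+4),0,.35,(0,255,255),1)
    cv2.imwrite(f'pics/z_{n}.png',f)
E
```

```text
(no output)
```

View pics/z_scene.png

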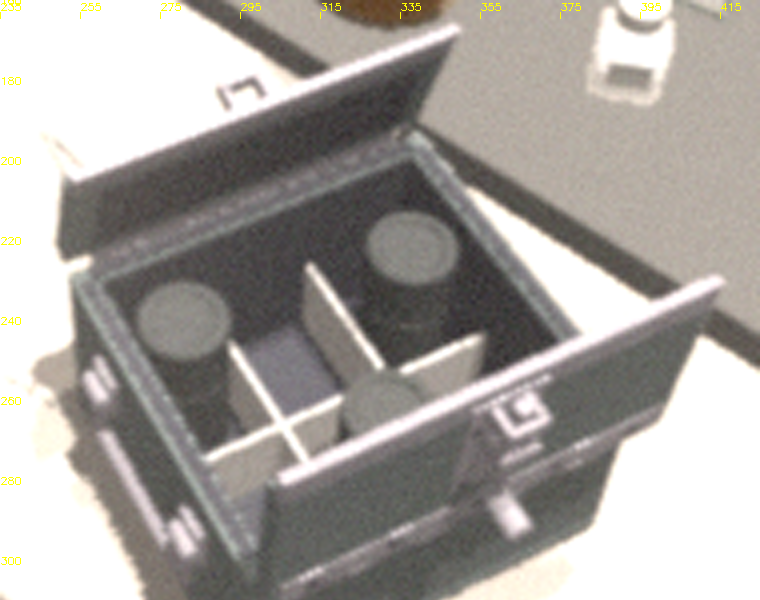

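View pics/z_side.png

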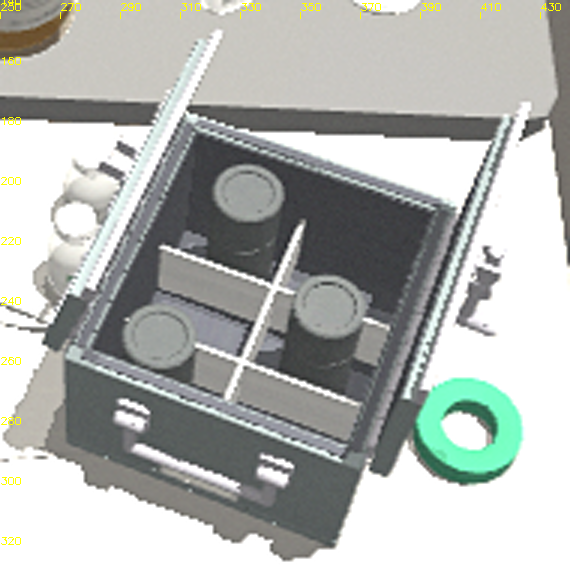

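```bash
cat > m.py <<'E'
import numpy as np,cv2,pickle
cs=pickle.load(open('cams.pkl','rb'))
def proj(c,X):
    v=np.array(c['R'])@X+c['t']; return np.array([c['fx']*v[0]/v[2]+c['cx'],c['fy']*v[1]/v[2]+c['cy']])
def C(p,x,y,z):
    s,k=np.sin(p[2]),np.cos(p[2]); return np.array([p[0]+k*x-s*y,p[1]+s*x+k*y,z])
def L(p,x,u,w):
    a=p[3]; return C(p,x,.094-(u*np.cos(a)-w*np.sin(a)),.12+u*np.sin(a)+w*np.cos(a))
def R(p,x,u,w):
    a=p[4]; return C(p,x,-.094+(u*np.cos(a)-w*np.sin(a)),.12+u*np.sin(a)+w*np.cos(a))
E
python3 - <<'E'
from m import *
from scipy.optimize import least_squares
obs=[('scene',C,(-.1,.092,.12),(254.5,230)),('scene',C,(.1,.092,.12),(338.7,193.7)),
('side',C,(-.1,.092,.12),(272.7,257.3)),('side',C,(-.1,-.092,.12),(370.7,293.3)),('side',C,(.1,.092,.12),(312.7,179.3)),('side',C,(.1,-.092,.12),(401.7,209.3)),
('scene',L,(-.1,.091,.001),(255,205.7)),('scene',L,(.1,.091,.001),(349.5,167.5)),('side',L,(.1,.091,.004),(323.3,150.7)),
('scene',R,(-.1,.110,.007),(303.7,279.5)),('scene',R,(.1,.110,.010),(415,230)),('side',R,(.1,.11,.010),(425.7,174.3))]
f=lambda p:np.concatenate([proj(cs[n],g(p,*a))-u for n,g,a,u in obs])
r=least_squares(f,[.508,-.123,-.41,1.6,1.6],loss='soft_l1')
p=r.x;print(np.round(p,4),np.degrees(p[2:]));print(np.round(f(p).reshape(-1,2),1).tolist())
np.save('p.npy',p)
for n,(x0,y0,w,h,s) in {'scene':(235,160,190,150,4),'side':(250,140,190,190,3)}.items():
    g=np.clip(cs[n]['frame'][y0:y0+h,x0:x0+w][:,:,::-1].astype(float)*1.8,0,255).astype(np.uint8)
    g=cv2.resize(g,None,fx=s,fy=s,interpolation=cv2.INTER_CUBIC)
    def line(A,B,col): 
        a,b=[tuple(((proj(cs[n],q)-[x0,y0]+.5)*s).astype(int).tolist()) for q in(A,B)]; cv2.line(g,a,b,col,1)
    def poly(P,col):
        for i in range(len(P)): line(P[i],P[(i+1)%len(P)],col)
    for z in(0,.12): poly([C(p,x,y,z) for x,y in((-.1,-.092),(-.1,.092),(.1,.092),(.1,-.092))],(0,255,255))
    for e in(-.1,.1):
        poly([L(p,e,u,w) for u,w in((0,.001),(.091,.001),(.091,.007),(.076,.007),(.076,.013),(0,.013))],(0,255,0))
        poly([R(p,e,u,w) for u,w in((0,.001),(.095,.001),(.095,.007),(.11,.007),(.11,.013),(0,.013))],(80,80,255))
    for F,u,w,c in((L,.091,.001,(0,255,0)),(L,.076,.013,(0,255,0)),(R,.11,.007,(80,80,255)),(R,.11,.013,(80,80,255)),(R,0,.013,(80,80,255))): line(F(p,-.1,u,w),F(p,.1,u,w),c)
    line(R(p,0,.032,.013+.0045),R(p,0,.032,.013+.0285),(255,0,255))
    cv2.imwrite(f'pics/w_{n}.png',g)
print('bolt handle',R(p,0,.032,.0295),'ppad',L(p,-.055,.06,.013),'lpad',R(p,-.055,.06,.013))
E
```

```text
[ 0.507  -0.1276 -0.3469  1.3263  1.6132] [-19.87867209  75.99160353  92.42979152]
[[-3.3, -0.9], [1.0, -0.5], [-1.2, 2.2], [0.8, 3.9], [-0.2, -2.4], [2.2, -2.0], [-2.1, 0.2], [0.4, 0.6], [-0.0, -1.4], [0.1, -0.2], [-0.0, 0.1], [0.2, -0.4]]
bolt handle [ 0.46454194 -0.24496725  0.15072057] ppad [ 0.48657821 -0.02227117  0.18136245] lpad [ 0.41802093 -0.21187907  0.17939492]
```

View pics/w_scene.png

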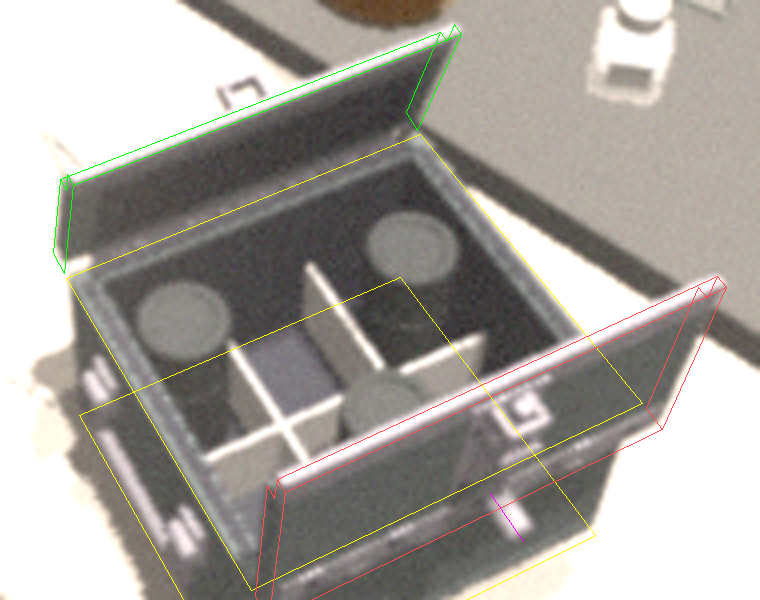

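View pics/w_side.png

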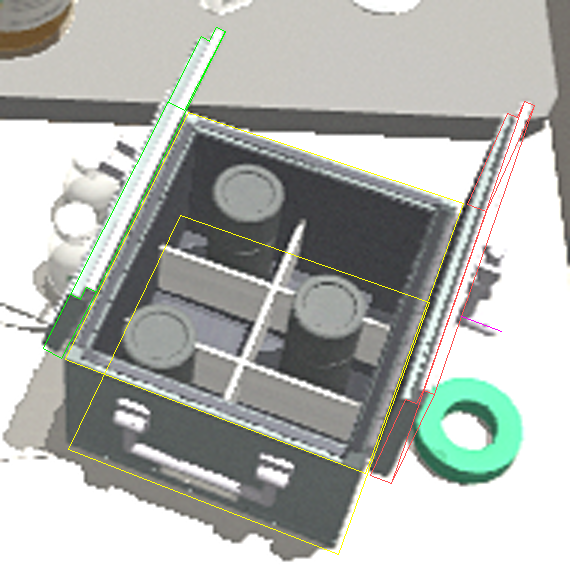

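The overlay agrees with the picture to about 3 px (chest at 0.507, -0.128, yaw about -20°, leaves near 76° and 92°). The bolt handle falls on the stub. That is good enough for pushing, so next I work out the moves.

```bash
cat > mv.py <<'E'
from m import *
from scipy.spatial.transform import Rotation as Ro
from workcell import bot
p=np.load('p.npy')
o=bot.get_obs()
Rc=Ro.from_euler('xyz',o['tcp_rot'],degrees=True); pc=np.array(o['ee_pos'])
def goal(yawdeg):  # tool x down, tool y along chest dir given by yaw (world deg)
    x=np.array([0,0,-1.]); y=np.array([np.cos(np.radians(yawdeg)),np.sin(np.radians(yawdeg)),0]); z=np.cross(x,y)
    return Ro.from_matrix(np.c_[x,y,z])
def row(pos,G=None):
    t=np.zeros(3) if G is None else (Rc.inv()*G).as_rotvec(degrees=True)
    return np.round(t,1).tolist()+np.round(Rc.inv().apply(np.array(pos)-pc),4).tolist()
def st(): print('t',round(o['time'],2),'tcp',np.round(pc,4),'F',np.round(o['wrist_force'],1),'open',round(o['opening'],4),'toolz-axes',np.round(Rc.as_matrix(),2).tolist())
E
python3 - <<'E'
from mv import *
st()
for y in (-19.9,160.1,70.1,-109.9):print(y,row([.3,.15,.26],goal(y)), 'last:')
for y in (-19.9,160.1,70.1,-109.9):
    a=C(p,-.055,.16,.26); print(a,row(a,goal(y)))
c=cs['side']
def pix(u,v,z):
    d=np.array(c['R']).T@np.array([(u-c['cx'])/c['fx'],(v-c['cy'])/c['fy'],1]); o=-np.array(c['R']).T@c['t']; return np.round(o+d*(z-o[2])/d[2],3)
for u,v in((155,175),(155,245),(115,248),(128,165),(185,150),(250,155),(275,235),(280,205),(205,232)):print((u,v),pix(u,v,0))
print('shield top',pix(128,165,.15))
E
```

```text
t 1.2 tcp [0.2436 0.4931 0.2503] F [ 1.  -0.4 -0. ] open 0.0853 toolz-axes [[-0.0, 0.44, 0.9], [0.0, 0.9, -0.44], [-1.0, 0.0, -0.0]]
-19.9 [83.6, -0.0, -0.0, -0.0097, -0.2827, 0.2026] last:
160.1 [-96.4, 0.0, -0.0, -0.0097, -0.2827, 0.2026] last:
70.1 [-6.4, -0.0, -0.0, -0.0097, -0.2827, 0.2026] last:
-109.9 [173.6, -0.0, 0.0, -0.0097, -0.2827, 0.2026] last:
[0.50966977 0.04159283 0.26      ] [83.6, -0.0, -0.0, -0.0097, -0.287, 0.4386]
[0.50966977 0.04159283 0.26      ] [-96.4, 0.0, -0.0, -0.0097, -0.287, 0.4386]
[0.50966977 0.04159283 0.26      ] [-6.4, -0.0, -0.0, -0.0097, -0.287, 0.4386]
[0.50966977 0.04159283 0.26      ] [173.6, -0.0, 0.0, -0.0097, -0.287, 0.4386]
(155, 175) [0.711 0.275 0.   ]
(155, 245) [0.53  0.241 0.   ]
(115, 248) [0.519 0.321 0.   ]
(128, 165) [0.736 0.342 0.   ]
(185, 150) [0.788 0.219 0.   ]
(250, 155) [0.782 0.067 0.   ]
(275, 235) [ 0.569 -0.005  0.   ]
(280, 205) [ 0.645 -0.011  0.   ]
(205, 232) [0.568 0.142 0.   ]
shield top [0.618 0.28  0.15 ]
```

```bash
python3 -m handwheel '[[-6.4,0,0,-0.01,-0.06,0.04,1],[-6.4,0,0,-0.01,-0.12,0.08,1],[-6.4,0,0,-0.01,-0.17,0.12,1],[-6.4,0,0,-0.01,-0.22,0.16,1],[-6.4,0,0,-0.01,-0.27,0.2,1],[-6.4,0,0,-0.01,-0.283,0.25,1],[-6.4,0,0,-0.01,-0.285,0.3,1],[-6.4,0,0,-0.01,-0.287,0.35,1],[-6.4,0,0,-0.01,-0.287,0.4,1],[-6.4,0,0,-0.01,-0.287,0.439,1],[-6.4,0,0,-0.01,-0.287,0.439,1],[-6.4,0,0,-0.01,-0.287,0.439,1]]' 40
python3 - <<'E'
from mv import *
import h
st()
for n in('scene','side','wrist'):
    c=h.snap(n,n+'1')
print(np.round(c['tool_from_camera'],3).tolist(),c['fx'],c['cx'],c['cy'])
E
```

```text
time: 2.7
ee_pos: [0.5097, 0.0414, 0.2602]
tcp_rot: [-163.1, 90.0, 177.0]
wrist_force: [-0.3, 1.0, -0.7]
opening: -0.0001
t 2.7 tcp [0.5097 0.0414 0.2602] F [-0.3  1.  -0.7] open -0.0001 toolz-axes [[-0.0, 0.34, 0.94], [0.0, 0.94, -0.34], [-1.0, -0.0, -0.0]]
[[0.0, -0.306, 0.952, -0.124], [1.0, 0.0, -0.0, -0.0], [-0.0, 0.952, 0.306, -0.078], [0.0, 0.0, 0.0, 1.0]] 344.6481089639652 277.82406122909225 204.87699045450262
```

View pics/side1.png

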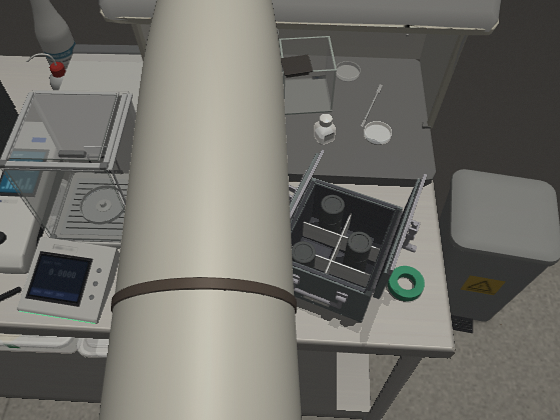

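View pics/wrist1.png

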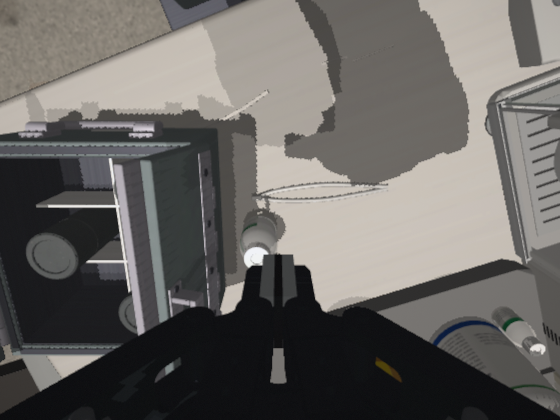

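View pics/scene1.png

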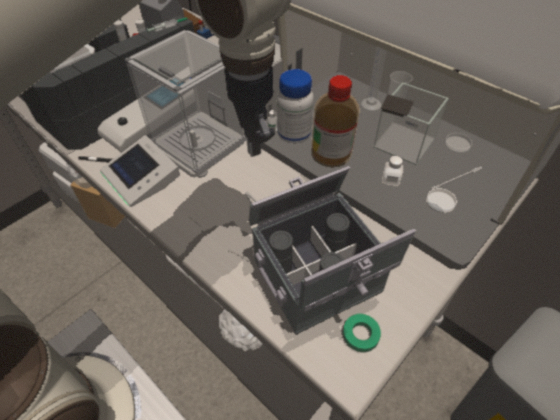

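The wrist view shows the left leaf leaning inward: its free edge is at columns 117–155 and its hinge side at column 215. The keeper is at (185,298), vial tops are near (258,240), and the fingers are shut at (278,290). The side view is blocked by the arm. I'll check the model in the wrist picture.

```bash
cat > ov.py <<'E'
import sys
from mv import *
import h
def wcam(c):
    T=np.array(c['tool_from_camera']); M=np.eye(4); M[:3,:3]=Rc.as_matrix(); M[:3,3]=pc
    W=np.linalg.inv(M@T); return dict(fx=c['fx'],fy=c['fy'],cx=c['cx'],cy=c['cy'],R=W[:3,:3],t=W[:3,3],frame=c['frame'])
def draw(c,p,f,gain=1.5,s=1.4):
    g=np.clip(c['frame'][:,:,::-1].astype(float)*gain,0,255).astype(np.uint8); g=cv2.resize(g,None,fx=s,fy=s)
    def line(A,B,col):
        a,b=[tuple(((proj(c,q)+.5)*s).astype(int).tolist()) for q in(A,B)]; cv2.line(g,a,b,col,1)
    def poly(P,col):
        for i in range(len(P)): line(P[i],P[(i+1)%len(P)],col)
    for z in(.12,): poly([C(p,x,y,z) for x,y in((-.1,-.092),(-.1,.092),(.1,.092),(.1,-.092))],(0,255,255))
    for e in(-.1,.1):
        poly([L(p,e,u,w) for u,w in((0,.001),(.091,.001),(.091,.007),(.076,.007),(.076,.013),(0,.013))],(0,255,0))
        poly([R(p,e,u,w) for u,w in((0,.001),(.095,.001),(.095,.007),(.11,.007),(.11,.013),(0,.013))],(80,80,255))
    for F,u,w,cl in((L,.091,.001,(0,255,0)),(L,.076,.013,(0,255,0)),(L,0,.013,(0,255,0)),(R,.11,.007,(80,80,255)),(R,.11,.013,(80,80,255)),(R,0,.013,(80,80,255))): line(F(p,-.1,u,w),F(p,.1,u,w),cl)
    line(R(p,0,.032,.0175),R(p,0,.032,.0415),(255,0,255))
    for e in(-.011,.011): line(L(p,e,.066,.013),L(p,e,.066,.031),(255,0,255))
    cv2.imwrite(f'pics/{f}.png',g)
E
python3 - <<'E'
from ov import *
c=wcam(h.snap('wrist','wrist2')); draw(c,p,'ow2')
E
```

```text
(no output)
```

View pics/ow2.png

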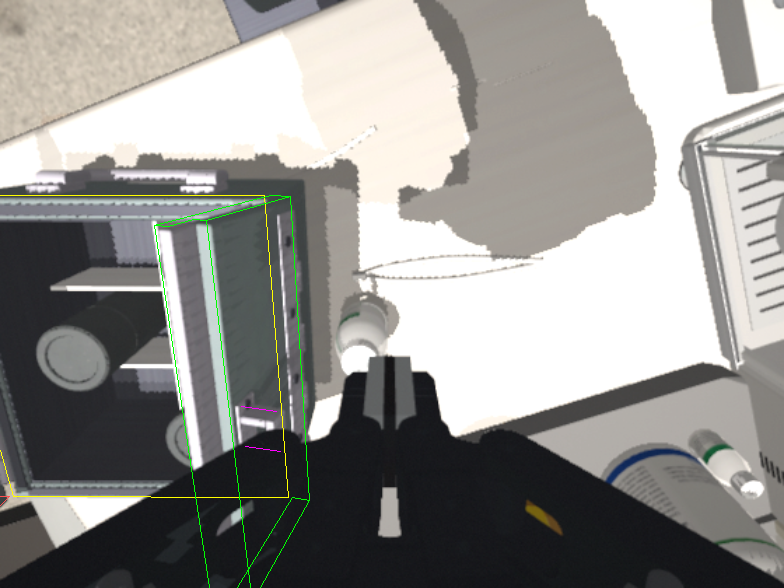

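```bash
python3 - <<'E'
import cv2,numpy as np
f=cv2.imread('pics/wrist2.png')
x0,y0,w,h,s=0,110,260,200,3
g=np.clip(f[y0:y0+h,x0:x0+w].astype(float)*2.2,0,255).astype(np.uint8);g=cv2.resize(g,None,fx=s,fy=s,interpolation=cv2.INTER_CUBIC)
for k in range(0,w,20): cv2.putText(g,str(x0+k),(k*s,10),0,.35,(0,255,255),1); cv2.line(g,(k*s,12),(k*s,18),(0,255,255),1)
for k in range(0,h,20): cv2.putText(g,str(y0+k),(0,k*s+4),0,.35,(0,255,255),1)
cv2.imwrite('pics/zw2.png',g)
E
```

```text
(no output)
```

View pics/zw2.png

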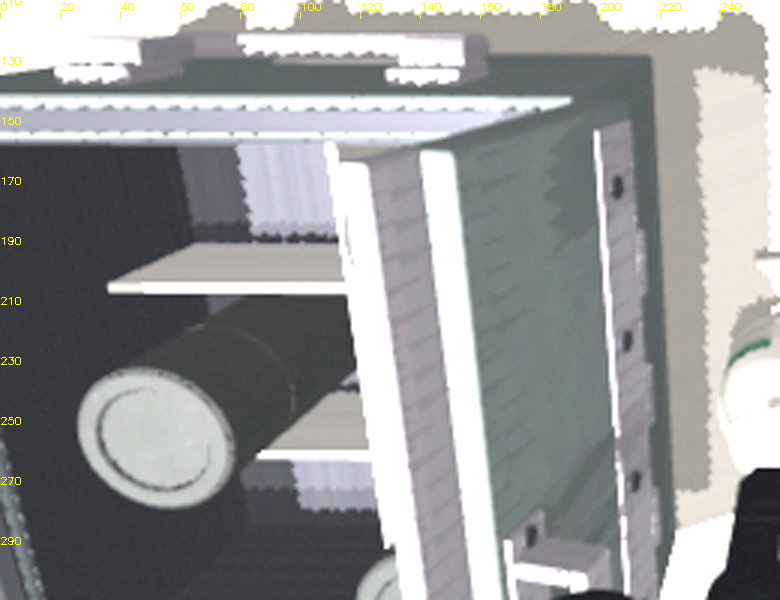

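```bash
cat > fit2.py <<'E'
from ov import *
from scipy.optimize import least_squares
w=wcam(bot.camera('wrist'));cs['wrist']=w
obs=[('scene',C,(-.1,.092,.12),(254.5,230)),('scene',C,(.1,.092,.12),(338.7,193.7)),
('side',C,(-.1,.092,.12),(272.7,257.3)),('side',C,(-.1,-.092,.12),(370.7,293.3)),('side',C,(.1,.092,.12),(312.7,179.3)),('side',C,(.1,-.092,.12),(401.7,209.3)),
('scene',L,(-.1,.091,.001),(255,205.7)),('scene',L,(.1,.091,.001),(349.5,167.5)),('side',L,(.1,.091,.004),(323.3,150.7)),
('scene',R,(-.1,.110,.007),(303.7,279.5)),('scene',R,(.1,.110,.010),(415,230)),('side',R,(.1,.11,.010),(425.7,174.3)),
('wrist',L,(-.1,.091,.007),(122.7,165)),('wrist',L,(-.1,.091,.001),(113.3,163.3)),('wrist',L,(-.1,.076,.007),(140.7,160)),('wrist',L,(-.1,.076,.013),(151.7,160.7)),('wrist',C,(-.1,.092,0),(216.7,129))]
lines=[('wrist',L,(-.1,.091,.007),(.1,.091,.007),(136.7,295)),('wrist',L,(-.1,.076,.013),(.1,.076,.013),(166.7,295)),('wrist',C,(-.1,.092,0),(.1,.092,0),(221.7,276.7)),('wrist',C,(-.1,.092,.12),(-.1,-.092,.12),(20,142.3)),('wrist',C,(-.1,.092,.12),(-.1,-.092,.12),(190,142.3))]
def f(p):
    r=[]
    for n,g,a,u in obs: r+=list(proj(cs[n],g(p,*a))-u)
    for n,g,a,b,u in lines:
        A,B=proj(cs[n],g(p,*a)),proj(cs[n],g(p,*b)); d=(B-A)/np.linalg.norm(B-A); r.append(d[0]*(u[1]-A[1])-d[1]*(u[0]-A[0]))
    return np.array(r)
r=least_squares(f,p,loss='soft_l1');p=r.x
print(np.round(p,4),np.degrees(p[2:]));k=2*len(obs);print(np.round(f(p)[:k].reshape(-1,2),1).tolist(),np.round(f(p)[k:],1))
np.save('p.npy',p); draw(w,p,'ow3')
E
python3 fit2.py
```

```text
[ 0.5085 -0.1279 -0.3538  1.3346  1.6119] [-20.27093233  76.46801622  92.35567417]
[[-2.5, -1.6], [2.0, -0.7], [-1.2, 1.0], [0.4, 3.3], [0.4, -3.1], [2.5, -2.3], [-1.5, -0.9], [1.2, 0.1], [0.2, -2.3], [0.2, -1.0], [0.5, 0.1], [0.5, -0.6], [0.5, 0.1], [-0.3, 1.1], [0.1, -0.1], [-1.3, -0.2], [-0.1, -1.7]] [ 3.5 -2.   1.7 -1.7 -0.4]
```

View pics/ow3.png

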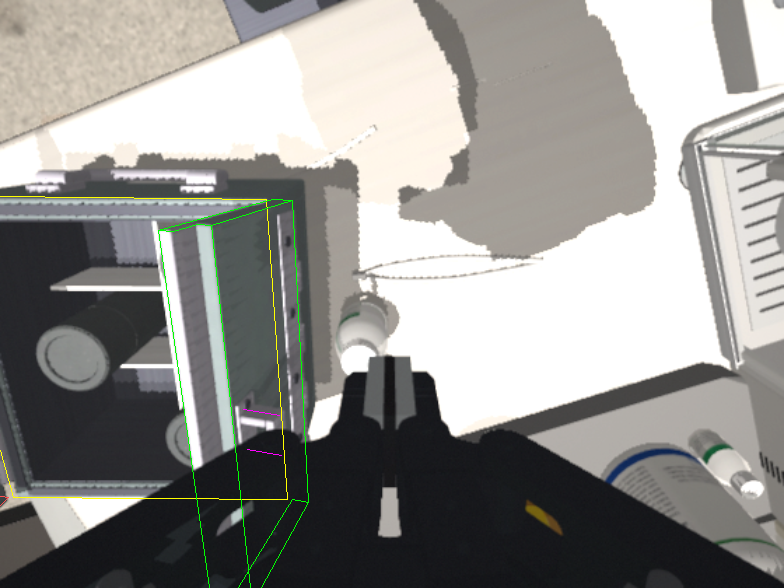

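```bash
cat > loc.py <<'E'
from mv import *
def chest(q):
    d=np.array(q)-[p[0],p[1],0]; s,k=np.sin(p[2]),np.cos(p[2]); return np.round([k*d[0]+s*d[1],-s*d[0]+k*d[1],d[2]],4)
if __name__=='__main__':
    print('t',round(o['time'],2),'chest tcp',chest(pc),'F',np.round(o['wrist_force'],1),'q',np.round(o['q'],1))
E
python3 loc.py
```

```text
t 2.95 chest tcp [-0.0578  0.1596  0.2608] F [-0.5  0.5 -1. ] q [ 4.7 -0.1  5.9 96.   0.  24.5]
```

```bash
python3 -m handwheel '[[0,0,0,0.03,0,0,1],[0,0,0,0.06,-0.01,0,1],[0,0,0,0.06,-0.03,0,1],[0,0,0,0.06,-0.042,0,1],[0,0,0,0.06,-0.05,0,1],[0,0,0,0.06,-0.058,0,1],[0,0,0,0.061,-0.064,0,1],[0,0,0,0.062,-0.07,0,1]]'
python3 loc.py
python3 - <<'E'
from ov import *
h.snap('wrist','w4');h.snap('scene','s4')
E
```

```text
time: 3.95
ee_pos: [0.4867, -0.0244, 0.199]
tcp_rot: [44.0, 89.9, 24.2]
wrist_force: [2.5, 3.9, 2.7]
opening: 0.0
t 3.95 chest tcp [-0.0563  0.0895  0.199 ] F [2.5 3.9 2.7] q [-2.9 -4.4 -5.1 89.3  0.1 17. ]
```

View pics/w4.png

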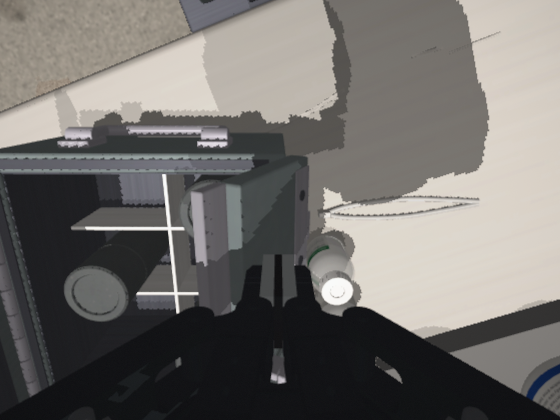

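View pics/s4.png

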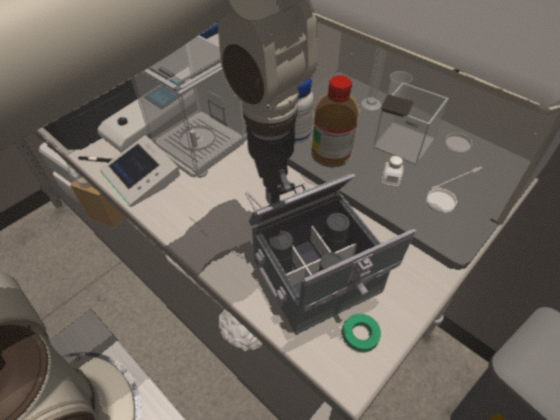

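The finger is just touching the left leaf (4 N), at x = -56 mm and clear of the vials. I'll carry on along the arc.

```bash
python3 -m handwheel '[[0,0,0,0.0015,-0.0045,0,1],[0,0,0,0.003,-0.008,0,1],[0,0,0,0.005,-0.012,0,1],[0,0,0,0.0065,-0.015,0,1],[0,0,0,0.0085,-0.0185,0,1],[0,0,0,0.011,-0.022,0,1],[0,0,0,0.0135,-0.0255,0,1],[0,0,0,0.016,-0.0285,0,1],[0,0,0,0.019,-0.031,0,1],[0,0,0,0.022,-0.034,0,1],[0,0,0,0.0255,-0.036,0,1],[0,0,0,0.0285,-0.038,0,1],[0,0,0,0.032,-0.04,0,1],[0,0,0,0.035,-0.0415,0,1],[0,0,0,0.0385,-0.043,0,1]]'
python3 loc.py
python3 - <<'E'
from ov import *
h.snap('wrist','w5');h.snap('scene','s5')
E
```

```text
time: 5.92
ee_pos: [0.4715, -0.0649, 0.1595]
tcp_rot: [-176.4, 90.0, 163.7]
wrist_force: [1.5, 0.2, 2.7]
opening: 0.0001
t 5.92 chest tcp [-0.0564  0.0462  0.1595] F [1.5 0.2 2.7] q [ -7.8  -6.  -10.9  85.1   0.   12. ]
```

View pics/w5.png

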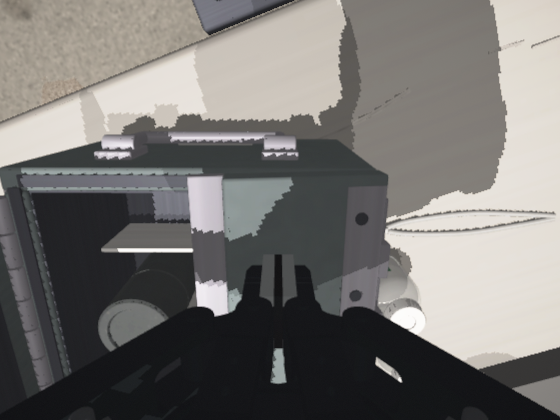

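View pics/s5.png

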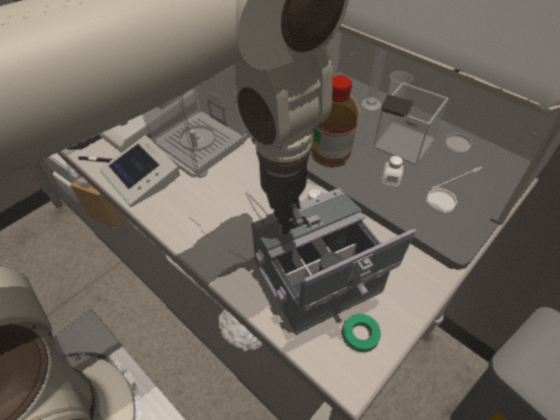

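The leaf is nearly flat: the wrist view shows the leaf's top face at columns 190–385. Next I press down gently.

```bash
python3 -m handwheel '[[0,0,0,0.003,-0.001,0,1],[0,0,0,0.005,-0.001,0,1],[0,0,0,0.007,-0.001,0,1]]'
python3 -m handwheel '[[0,0,0,0.001,0,0,1],[0,0,0,0.002,0,0,1]]'; python3 loc.py
```

```text
time: 6.4
ee_pos: [0.4712, -0.0659, 0.1527]
tcp_rot: [-89.7, 90.0, -109.6]
wrist_force: [-1.3, -1.3, 1.7]
opening: -0.0002
time: 6.65
ee_pos: [0.4713, -0.0659, 0.1519]
tcp_rot: [-3.6, 89.9, -23.5]
wrist_force: [-6.2, -1.1, 16.8]
opening: 0.0001
t 6.65 chest tcp [-0.0563  0.0452  0.1519] F [-6.2 -1.1 16.8] q [ -8.   -6.1 -11.8  84.3  -0.   11.9]
```

```bash
python3 -m handwheel '[[0,0,0,0.0015,0,0,1],[0,0,0,0.0015,0,0,1]]'; python3 -m handwheel '[[0,0,0,-0.03,0,0,1],[0,0,0,-0.07,0.0,0,1],[0,0,0,-0.12,0,0,1],[0,0,0,-0.12,0,0,1]]'; python3 loc.py
python3 - <<'E'
from ov import *
h.snap('wrist','w6');h.snap('scene','s6')
E
```

```text
time: 6.9
ee_pos: [0.4713, -0.0659, 0.1519]
tcp_rot: [5.0, 89.9, -14.9]
wrist_force: [-9.2, -1.5, 22.6]
opening: 0.0
time: 7.4
ee_pos: [0.4724, -0.0658, 0.2728]
tcp_rot: [16.2, 89.7, -3.7]
wrist_force: [0.8, 0.6, -1.0]
opening: -0.0004
t 7.4 chest tcp [-0.0553  0.0457  0.2728] F [ 0.8  0.6 -1. ] q [-7.9 -4.7  2.9 97.3  0.  11.9]
```

View pics/w6.png

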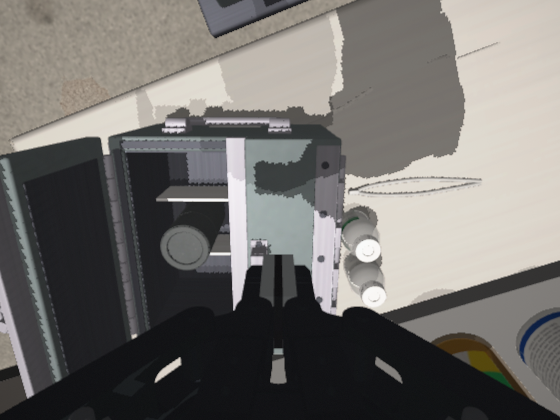

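View pics/s6.png

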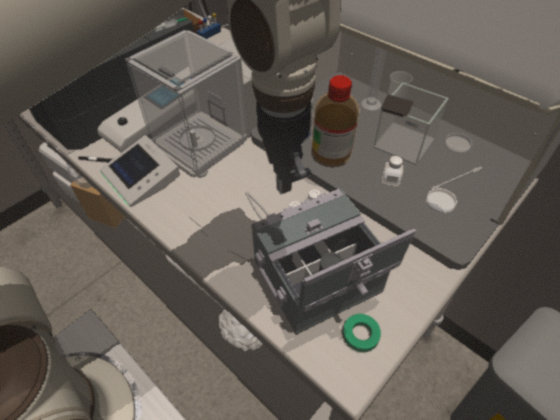

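The left leaf lies flat: it hit a hard stop with the tip at 0.133 m, and the vials have not moved. I'll go over to the right side.

```bash
python3 -m handwheel '[[0,0,0,-0.035,0,0,1],[0,0,0,-0.035,-0.05,0,1],[0,0,0,-0.035,-0.1,0,1],[0,0,0,-0.035,-0.15,0,1],[0,0,0,-0.035,-0.19,0,1],[0,0,0,-0.035,-0.213,0,1],[0,0,0,-0.035,-0.213,0,1],[0,0,0,-0.035,-0.213,0,1]]'; python3 loc.py
python3 - <<'E'
from ov import *
p[3]=0
c=wcam(h.snap('wrist','w7')); draw(c,p,'ow7')
E
```

```text
time: 8.5
ee_pos: [0.3989, -0.2656, 0.3034]
tcp_rot: [154.2, 89.9, 134.3]
wrist_force: [-0.2, -0.5, 0.1]
opening: -0.0002
t 8.5 chest tcp [-0.0551 -0.1672  0.3034] F [-0.2 -0.5  0.1] q [-33.7  -3.1   7.9 101.1   0.  -13.8]
```

View pics/ow7.png

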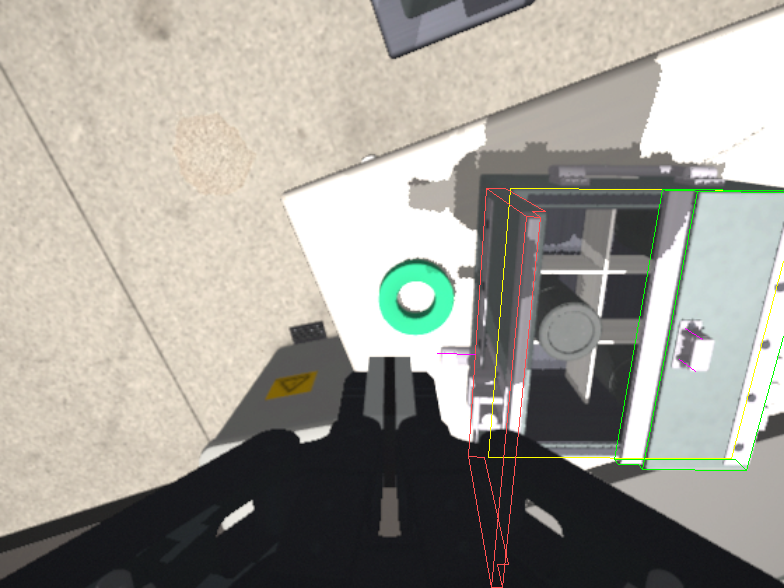

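The overlay agrees with the right leaf (about 92°) and with the flat left leaf. The tape is at (416,296), clear of the path. I descend and then start the push on the right.

```bash
python3 -m handwheel '[[0,0,0,0.04,0,0,1],[0,0,0,0.075,0,0,1],[0,0,0,0.085,0.015,0,1],[0,0,0,0.085,0.03,0,1],[0,0,0,0.085,0.04,0,1],[0,0,0,0.085,0.047,0,1],[0,0,0,0.085,0.053,0,1],[0,0,0,0.085,0.059,0,1],[0,0,0,0.086,0.066,0,1]]'; python3 loc.py
python3 - <<'E'
from ov import *
c=h.snap('wrist','w8');h.snap('side','d8')
E
```

```text
time: 9.68
ee_pos: [0.4216, -0.2044, 0.2193]
tcp_rot: [-32.9, 89.9, -52.8]
wrist_force: [-1.6, -4.0, 4.7]
opening: -0.0001
t 9.68 chest tcp [-0.055  -0.1019  0.2193] F [-1.6 -4.   4.7] q [-25.8  -6.8  -5.   91.7  -0.1  -5.9]
```

View pics/w8.png

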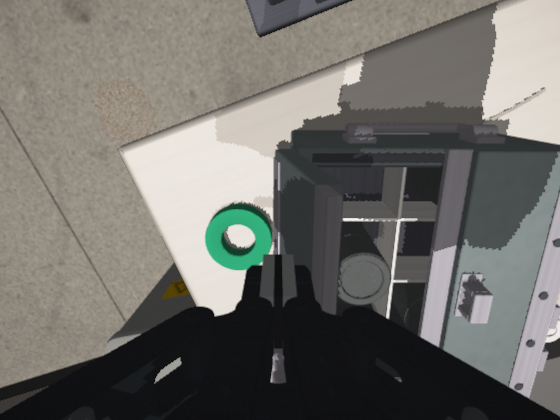

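View pics/d8.png

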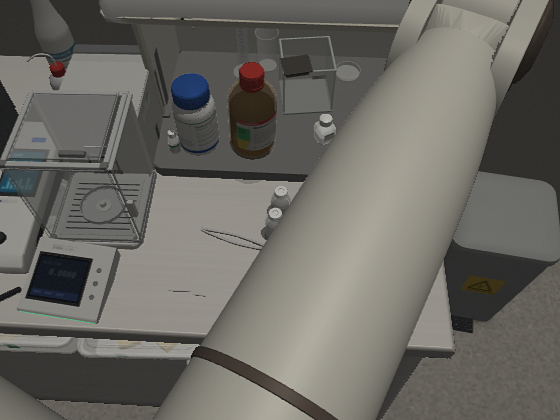

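Contact is made (about 4 N) and the leaf is tilting in. I continue along the arc.

```bash
python3 -m handwheel '[[0,0,0,0.0025,0.006,0,1],[0,0,0,0.0055,0.012,0,1],[0,0,0,0.009,0.018,0,1],[0,0,0,0.0125,0.023,0,1],[0,0,0,0.016,0.027,0,1],[0,0,0,0.019,0.03,0,1],[0,0,0,0.022,0.033,0,1],[0,0,0,0.0245,0.036,0,1],[0,0,0,0.028,0.0385,0,1],[0,0,0,0.0315,0.041,0,1],[0,0,0,0.0345,0.0435,0,1],[0,0,0,0.0375,0.046,0,1],[0,0,0,0.041,0.048,0,1],[0,0,0,0.0445,0.05,0,1],[0,0,0,0.048,0.052,0,1],[0,0,0,0.0515,0.054,0,1],[0,0,0,0.055,0.0555,0,1],[0,0,0,0.0585,0.057,0,1]]'; python3 loc.py
python3 - <<'E'
from ov import *
c=h.snap('wrist','w9')
E
```

```text
time: 12.02
ee_pos: [0.4407, -0.1503, 0.1595]
tcp_rot: [-179.2, 90.0, 160.9]
wrist_force: [-0.1, -0.6, 0.9]
opening: -0.0001
t 12.03 chest tcp [-0.0558 -0.0446  0.1595] F [-0.1 -0.6  0.9] q [-18.8  -7.4 -12.2  85.3   0.    1. ]
```

View pics/w9.png

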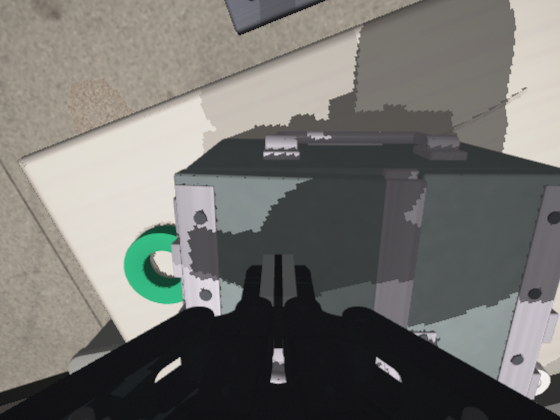

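```bash
python3 -m handwheel '[[0,0,0,0.003,0.001,0,1],[0,0,0,0.006,0.001,0,1],[0,0,0,0.0075,0.001,0,1],[0,0,0,0.009,0.001,0,1],[0,0,0,0.01,0.001,0,1],[0,0,0,0.01,0.001,0,1]]';python3 loc.py
```

```text
time: 12.82
ee_pos: [0.441, -0.1495, 0.1519]
tcp_rot: [2.9, 89.9, -17.0]
wrist_force: [-6.5, 3.0, 17.2]
opening: 0.0
t 12.82 chest tcp [-0.0558 -0.0437  0.1519] F [-6.5  3.  17.2] q [-18.7  -7.5 -13.1  84.3   0.    1.2]
```

Hard stop again, at the same tip height of 0.133 m. I press once more, lift, and look at the bolt.

```bash
python3 -m handwheel '[[0,0,0,0.001,0,0,1],[0,0,0,0.001,0,0,1]]';python3 -m handwheel '[[0,0,0,-0.03,0,0,1],[0,0,0,-0.08,-0.03,0,1],[0,0,0,-0.11,-0.08,0,1],[0,0,0,-0.11,-0.1,0,1],[0,0,0,-0.11,-0.1,0,1],[0,0,0,-0.11,-0.1,0,1]]';python3 loc.py
python3 - <<'E'
from ov import *
p[3]=p[4]=0
c0=h.snap('wrist','w10');c=wcam(c0); draw(c,p,'ow10')
for n in('bolt_handle','right_hinge','left_hinge','lip_leaf_pad','plain_leaf_pad'):
    print(n,[(np.round(np.array(r['centre'])*[560,420],1).tolist(),round(r['conf'],2)) for r in bot.tip_of(n,c0)[:2]])
print([np.round(proj(c,q),1) for q in (R(p,0,.032,.0295),C(p,0,-.094,.12),C(p,0,.094,.12),R(p,-.055,.06,.013))])
E
```

```text
time: 13.08
ee_pos: [0.441, -0.1495, 0.1518]
tcp_rot: [1.7, 89.8, -18.2]
wrist_force: [-10.7, 3.4, 25.4]
opening: -0.0001
time: 13.82
ee_pos: [0.407, -0.2431, 0.2584]
tcp_rot: [154.6, 90.0, 134.7]
wrist_force: [0.5, -0.1, -1.4]
opening: -0.0003
t 13.82 chest tcp [-0.0553 -0.1433  0.2584] F [ 0.5 -0.1 -1.4] q [-30.9  -5.2   0.9  96.1   0.  -11. ]
bolt_handle [([389.2, 275.6], 0.7)]
right_hinge [([339.0, 260.2], 0.91), ([386.7, 277.6], 0.21)]
left_hinge []
lip_leaf_pad [([420.8, 206.9], 0.62)]
plain_leaf_pad [([277.0, 219.0], 0.71), ([514.9, 204.1], 0.64)]
[array([384.4, 278.1]), array([336.2, 260.1]), array([558.7, 261.5]), array([422.2, 202.9])]
```

View pics/ow10.png

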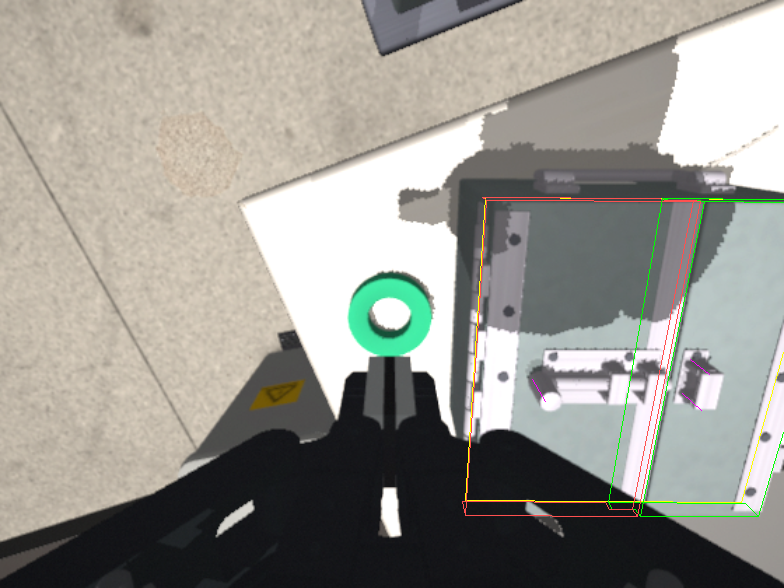

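The overlay puts both leaves flat, with the lip over the ledge. The handle is at (389,276), about 3 mm from the model, and the rod points at the keeper. I come in behind the handle.

```bash
python3 -m handwheel '[[0,0,0,0,0.02,0.03,1],[0,0,0,0.02,0.04,0.055,1],[0,0,0,0.06,0.044,0.056,1],[0,0,0,0.085,0.044,0.056,1],[0,0,0,0.098,0.044,0.056,1],[0,0,0,0.098,0.044,0.056,1]]';python3 loc.py
python3 - <<'E'
from ov import *
h.snap('wrist','w11');h.snap('scene','s11')
E
```

```text
time: 14.88
ee_pos: [0.4744, -0.221, 0.1605]
tcp_rot: [176.9, 90.0, 157.0]
wrist_force: [0.3, 0.7, 0.1]
opening: -0.0001
t 14.88 chest tcp [ 0.0003 -0.0992  0.1605] F [0.3 0.7 0.1] q [-25.    0.5  -4.5  85.   -0.   -5.1]
```

View pics/w11.png

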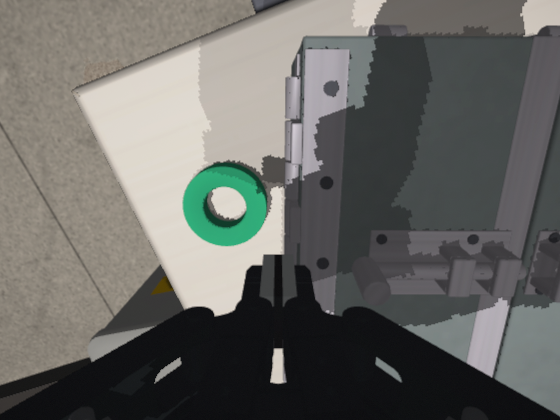

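View pics/s11.png

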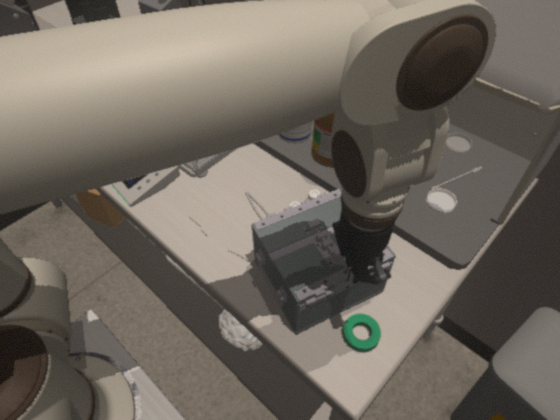

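The fingertips stand behind the handle (at (370,280)) and level with it. Now I push along +y.

```bash
python3 -m handwheel '[[0,0,0,0,0.01,0,1],[0,0,0,0,0.018,0,1],[0,0,0,0,0.023,0,1],[0,0,0,0,0.027,0,1],[0,0,0,0,0.031,0,1],[0,0,0,0,0.035,0,1],[0,0,0,0,0.039,0,1]]';python3 loc.py
python3 - <<'E'
from ov import *
h.snap('wrist','w12')
E
```

```text
time: 15.85
ee_pos: [0.488, -0.1844, 0.1608]
tcp_rot: [-25.4, 90.0, -45.3]
wrist_force: [-0.8, -2.4, 1.6]
opening: -0.0001
t 15.85 chest tcp [ 0.0004 -0.0601  0.1608] F [-0.8 -2.4  1.6] q [-20.7   0.2  -4.7  85.   -0.   -0.8]
```

View pics/w12.png

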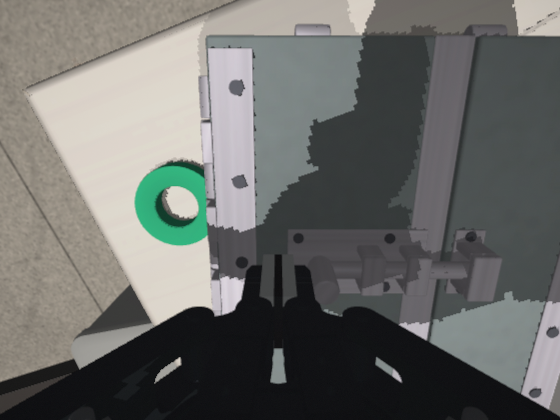

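The bolt is sliding and the rod is entering the keeper at (465,272), with about 2.5 N of force. I continue.

```bash
python3 -m handwheel '[[0,0,0,0,0.003,0,1],[0,0,0,0,0.006,0,1],[0,0,0,0,0.009,0,1],[0,0,0,0,0.012,0,1]]';python3 -m handwheel '[[0,0,0,0,0.002,0,1],[0,0,0,0,0.004,0,1]]'
python3 loc.py
```

```text
time: 16.4
ee_pos: [0.4919, -0.1735, 0.1608]
tcp_rot: [-86.4, 89.9, -106.3]
wrist_force: [-3.8, -12.5, 3.1]
opening: 0.0
time: 16.65
ee_pos: [0.4922, -0.1728, 0.1609]
tcp_rot: [-89.0, 89.5, -109.1]
wrist_force: [-10.0, -29.6, 1.6]
opening: -0.0001
t 16.65 chest tcp [ 0.0003 -0.0478  0.1609] F [-10.  -29.6   1.6] q [-19.1   0.2  -4.7  85.   -0.5   0.9]
```

A hard stop at about 30 N. I need to tell whether this is full travel or the rod jamming on the keeper, so I look.

```bash
python3 -m handwheel '[[0,0,0,0,-0.02,0,1],[0,0,0,-0.04,-0.035,-0.02,1],[0,0,0,-0.1,-0.08,-0.05,1],[0,0,0,-0.1,-0.1,-0.06,1],[0,0,0,-0.1,-0.1,-0.06,1],[0,0,0,-0.1,-0.1,-0.06,1]]'
python3 - <<'E'
from ov import *
p[3]=p[4]=0
c0=h.snap('wrist','w13');c=wcam(c0); draw(c,p,'ow13')
rr=[(np.array(r['centre'])*[560,420],round(r['conf'],2)) for r in bot.tip_of('bolt_handle',c0)[:2]]; print(rr)
for u in(.032,.057,.062):print(u,np.round(proj(c,R(p,0,u,.0295)),1))
x0,y0,w,hh,s=330,200,230,150,3
g=np.clip(c0['frame'][y0:y0+hh,x0:x0+w][:,:,::-1].astype(float)*1.5,0,255).astype(np.uint8);cv2.imwrite('pics/zw13.png',cv2.resize(g,None,fx=s,fy=s,interpolation=cv2.INTER_CUBIC))
E
```

```text
time: 17.4
ee_pos: [0.4031, -0.2427, 0.2602]
tcp_rot: [130.5, 89.9, 110.6]
wrist_force: [0.0, -0.7, -0.3]
opening: -0.0004
[(array([427.224, 281.988]), 0.98)]
0.032 [384.5 281.2]
0.057 [416.9 281.4]
0.062 [423.4 281.4]
```

View pics/zw13.png

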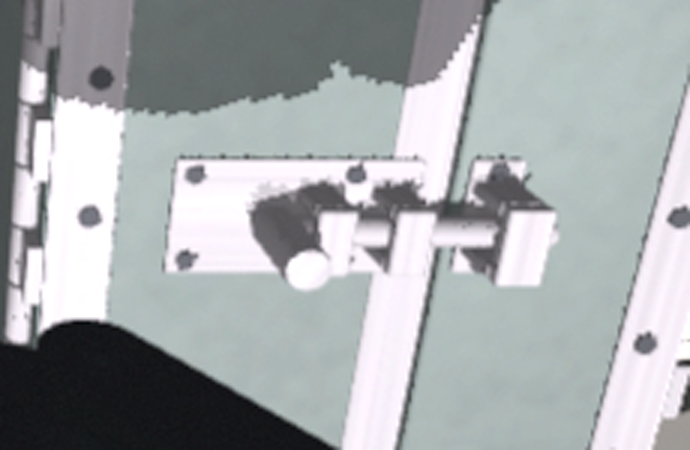

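View pics/ow13.png

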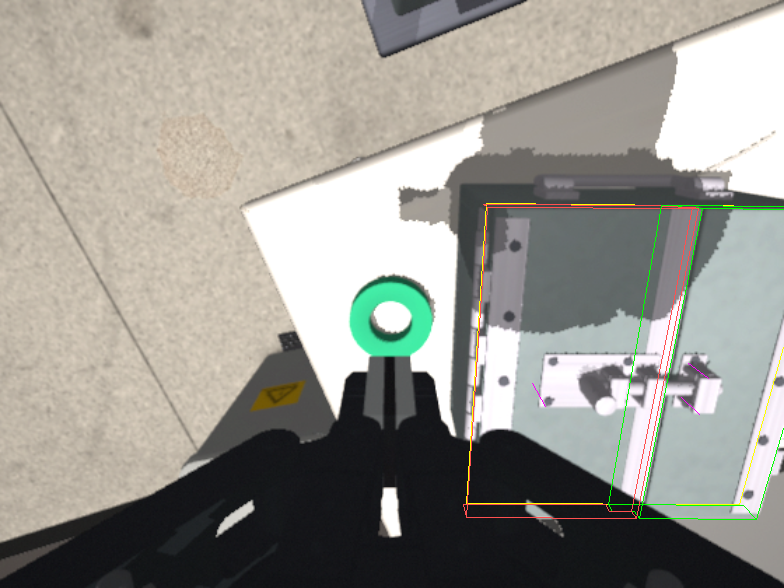

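The handle has moved to 427 px (the model puts fully home at 423, with the same +4 px bias as before). It sits against its guide and the rod end comes out past the keeper. I back off for a last overall look.

```bash
python3 -m handwheel '[[0,0,0,-0.04,-0.02,-0.03,1],[0,0,0,-0.08,-0.05,-0.08,1],[0,0,0,-0.08,-0.05,-0.1,1],[0,0,0,-0.08,-0.05,-0.1,1],[0,0,0,-0.08,-0.05,-0.1,1]]'
python3 - <<'E'
from ov import *
p[3]=p[4]=0
for n in('scene','side'):
    c=h.snap(n,n+'_end'); cs[n]['frame']=c['frame']; draw(cs[n],p,n+'_endo')
E
```

```text
time: 18.12
ee_pos: [0.2926, -0.256, 0.34]
tcp_rot: [147.6, 89.9, 127.8]
wrist_force: [-0.6, 0.4, 0.3]
opening: -0.0003
```

View pics/side_end.png

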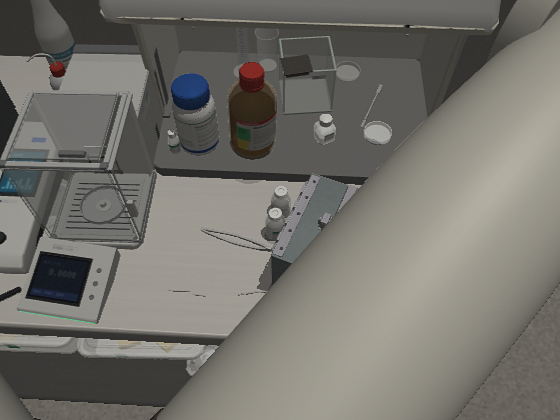

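View pics/scene_endo.png

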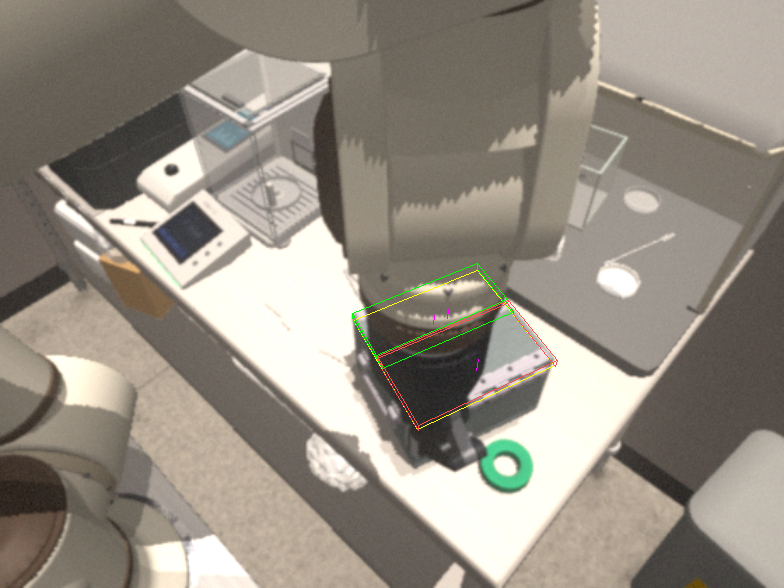

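The vials, tweezers and tape stand where they were, the leaves are flat, and the arm is clear at about 0 N. I'm handing in.

```bash
python3 -c "
from workcell import bot
print(bot.job_done()); print(bot.get_obs()['time'])"
```

```text
the job is handed in; nothing more can be done
None
the job is handed in; nothing more can be done
```

The chest is shut and bolted: I pushed the left leaf flat with the closed fingertips, then the right leaf over it, then the bolt home. I handed it in at about 18 s with the arm clear of everything; no verdict came back.

- **Leaves:** each stopped hard with the fingertip at 0.133 m, the height expected for a flat leaf, under 23–25 N. The wrist-camera overlay shows both flat, with the right leaf's lip over the left one.
- **Bolt:** it stopped hard at about 30 N. In the wrist picture the handle is against its guide and the rod end shows beyond the keeper. The handle moved about 29–30 mm by the picture, but I have no exact reading of the bolt's travel.
- **Things on the bench:** the vials and tweezers look unmoved in the last side view, and the tape in the last scene view. The pots are under the closed lid, so I couldn't check them; nothing went down into the cells.
- **What disagreed:** my fit of the chest's position was off by up to 3 px, and its angle perhaps by 2–3°. That left the handle about 3 mm from where the model put it, which was not enough to affect the pushes. In the last views from the two fixed cameras the arm hid most of the lid, so the lid and bolt checks rest on the wrist pictures and the forces.

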